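# Bring the lathe's tailstock up to the wood and clamp it

## Task

On the small wood lathe, push the tailstock gently along the bed until the point of its centre touches the end of the wood in the chuck, and then push its clamp lever all the way over towards the headstock so that it is clamped there. Do it all by pushing with the fingers: lift nothing, and leave the tools and other things lying about where they are.

Things in the scene. Friction and masses are not known exactly. Their poses are not given: they have to be found in the camera images.
- lathe: The fixed cream bench lathe. Origin: on the bench under the middle of its bed. Own y runs along the bed to the headstock, own x across it, away from the robot; yaw within 0.18 rad. Bed: two flat steel ways, 108 mm wide in all, top at z = 80 mm, own y -360 to +320 mm. Chuck and headstock (260 mm high) from own y = +55 mm. Turning axis: own x = 0, z = 182 mm.
- blank: The wood held in the chuck, a fixed plain round bar, 44 mm diameter, on the turning axis. Origin: the centre of its free end face, which looks to the tailstock (own -y); the wood runs from there to own +y. Axes as the lathe's. It sticks 40 to 80 mm out of the jaws.
- tailstock: Cream casting, 2 kg, loose on the bed, its tongue between the ways (1.5 mm play), clamp shoe below. A push of 2 to 5 N slides it (more to start it); it stops when no longer pushed. Origin: centre of its foot's underside, z = 80 mm; axes as the lathe's. Foot 108 x 120 x 18 mm high, column 66 x 78 mm, barrel 54 mm diameter on the turning axis, own y -55 to +55 mm; brass knob on it to z = 225 mm.
- centre_tip (a point): The blunt point (5 mm wide) of the steel live centre at the headstock end of the tailstock: own x = 0, y = +125 mm, on the turning axis. It starts 60 to 160 mm short of the wood. Axes as the tailstock's.
- handwheel_hub (a point): Middle of the outer face of the hub (28 mm diameter, z = 182 mm) of the tailstock's steel handwheel, the flat at its tail end: own x = 0, y = -85 mm. Wheel 76 mm diameter, top at z = 220 mm, rear face at own y = -75 mm; it does not turn. A thin brass crank handle sticks out 33 mm behind the hub, 27 mm below it (top at z = 160 mm). The space behind and above is free: a good place to push.
- clamp_lever (a joint): Angle (rad) of the tailstock's cam clamp lever, on the robot's side, swinging in an upright plane along the bed. 0: released, leaning back 0.6 rad from upright to the handwheel; 0.6: upright; 1.2: end stop, clamped, leaning 0.6 rad to the headstock. Starts at 0 to 0.2. About 1.5 to 3.5 N on its ball swings it; it stays where left. In its last 0.15 rad it grips the bed (holds some 20 N).
- lever_ball (a point): Centre of the black ball (24 mm diameter) on the end of the clamp lever, 85 mm from the pivot, which lies at the tailstock's own x = -56 mm, y = 0, z = 125 mm. A 9 mm rod joins them. The ball is at z = 195 mm when leaning either way, 210 mm when upright, always at own x = -56 mm.
- tool_rest: The clamped tool rest, fixed: cream foot across the bed (50 mm along it, 22 mm high) under the wood, a post, and a grey bar, 90 mm long, beside the wood on the robot's side (50 mm from the turning axis), top at z = 188 mm. Origin: middle of the foot's underside. Leave it alone.
- gouge: Loose turning gouge lying on the bench on the robot's side, dark wooden handle, 0.36 m long, 30 mm high. Origin: on the bench under its ferrule; blade to own +x. Leave it alone.
- spare_chuck: Loose spare steel chuck standing on the bench on the robot's side of the bed, 90 mm diameter, 48 mm high, with a red T-handled key stuck upright in it, 144 mm high in all. Origin: centre of its underside. Leave it alone.
- calipers: Loose steel calipers lying flat on the robot's side of the bed, about 130 by 70 mm, 11 mm high. Origin: near their rivet, on the bench. Leave them alone.
- bowl: Loose turned wooden bowl near the tail end on the robot's side, 124 mm diameter, 50 mm high. Origin: centre of its underside. Leave it alone.
- wax_tin: Loose round tin beyond the bed, 71 mm diameter, 40 mm high. Origin: centre of its underside. Leave it alone.
- sanding_block: Loose cork sanding block beyond the bed, 80 by 60 by 28 mm. Origin: centre of its underside. Leave it alone.
- pepper_mill: Loose turned wooden pepper mill standing beyond the bed, 54 mm diameter, 155 mm high. Origin: centre of its underside. Leave it alone.
Things that resemble listed ones, but are neither listed nor needed, are in the scene too. What is shaped like the tailstock but red is not meant.

How it is judged:
By the outcome, as a careful person would: the job done as asked, in the order asked, and still so for the second after the job is handed in, with the robot touching nothing.
It also fails if it takes over 51 s, if anything falls off the work surface, if the arm or the gripper's body presses on something with over 40 N, if the wrist force passes 120 N, or if a joint passes its speed limit or range.

## Robot

A 6-joint arm with a two-finger parallel gripper is mounted at the origin on the work surface. World frame = base frame: x ahead of the robot, y to its left, z up, the work surface at z = 0. Lengths are in mm, angles in degrees, forces in N, time in s.
With the tool pointing down it reaches from about 350 to 975 mm from the base axis. Payload 4.9 kg.
Tool frame: the origin (TCP) lies at the very end of the fingers, on their centre line; the grasp point (between the pads) lies 19 mm behind it; z points along the fingers, y is the line along which they close (so a half turn about z gives the same grasp; the last joint's range is limited). The gripper opens to 85 mm and grips with 20 to 120 N. Pads are 22 mm wide; open, the fingers measure 114 mm over their backs; the gripper's body (76 mm by 85 mm) begins 54 mm behind the grasp point. The pads swing forward as they close: fully open they stand 13 mm farther back than shut.
Start: joints at [68.984, 3.019, 92.412, -0, 84.569, -6.818], TCP at [153.285, 605.892, 231.304] pointing down, gripper open.
Joint ranges: [-172.51, 172.51], [-57.92, 126.97], [3.15, 148.05], [-58.71, 238.71], [5.1, 150.11], [-179.66, 179.66]. Speed limits (degrees/s): [147.25, 147.25, 180, 180, 180, 180].

## Interface

Orientations are given as a 3x3 rotation matrix whose columns are the frame's x, y, z axes.
In Python, from workcell import manip gives the robot as it stands.
- The arm moves only by the tool drive_tool, never from a script. Its argument "steps" is one flat list of numbers, 5 for each row, row after row: the shift along the tool's x, y, z in mm, then the turn about the tool's z in degrees, then the finger opening in mm, from 0 to 85.4. A call has 1 to 8 rows; each row is the pose to reach, as a shift and turn from the pose commanded when the call began, along the tool's axes at that moment; what a row does not reach only later rows make up. A row lasts 1/8 s, in which the tool goes at most 62.5 mm and 10.7 degrees, less where a joint would pass 70% of its speed; a pose out of reach is approached as far as the arm can. A call with a gripper value outside its range is refused whole. The fingers move at their own pace and stop on an object; the grip force is fixed at half the most. Time passes only in rows, so rows that repeat a pose let the fingers close. It gives the time, the measured TCP pose, the force, the opening and the grip force at its end, in the units of the state.
- manip.state(): the state, without advancing time (a new reading comes with each control period).
- manip.capture(name): name is "side" or "top" or "wrist"; returns a dict with "color" (480x640x3 uint8, red, green, blue), "mtx" (3x3 intrinsics, pixels), "view" (4x4, takes a point from world to camera coordinates); the wrist camera has in their place "T_tool_cam" (4x4, takes a point from camera to tool coordinates, whose origin is the TCP and whose axes are the flange's). Camera axes: x right, y down, z forward; pixel columns grow to the right and rows downward; lengths in mm; the calibration is good to about 2 mm. A picture is of the moment at which its call begins: read the wrist's pose just before it. There is no depth.
- manip.finish_job(): hands the job in; it is judged then, once.
Trained networks look in a picture, given as the dict that the camera call returned (one of the last four; its "shot" number tells which), for a name from the list of things; names that differ only in an ending like _2 or _b are one class to them, and where a whole thing is asked for, a point or a joint stands for the part that bears it (a point fixed in the world has none). Each returns a list of dicts, best first, with "p" (0 to 1); they miss things now and then, are a little off and sometimes report something else, mostly with a low value. They report only what shows in the picture. A call takes as long as a camera call. They do not tell look-alikes from the thing itself.
- manip.find_in(picture, query): "rect" ([left, top, right, bottom] in pixels, round what is visible of it).
- manip.place_of(picture, query): "location" ([column, row] in pixels: a listed point, or the origin of a listed thing).
The state is a dict: "time_s": time; "q": joint angles; "dq": joint speeds; "tau": joint torques, N m; "tcp_pos": TCP position; "eef_rot": TCP orientation; "force": force on the tool from outside, world axes, zero at the start; "ft_torque": the same for the moment, N m; "grip_width": finger opening in mm; "gripper_force": force on a finger pad.
Only numpy, scipy, OpenCV 4.12 (cv2) and the standard library are available. Lean on these libraries where they do the work, as an engineer would, in place of code of your own. Each camera call takes 0.05 s, during which the arm holds its last target. There are 200 camera calls.

## Working session

There is one attempt and no reset: what is moved stays moved. The work goes in short steps, Python scripts to look and compute and a tool call to move; the robot and the scene stay as the last step left them, time stands still between calls to the robot, and variables do not carry over. Pictures are saved under pics/ and viewed, at most 10 in all, crops included, and the job is handed in when it is done.

Besides the shell and the picture viewer there is one more tool, called after "Request:" in YAML: its name, and indented under it one key for each argument. drive_tool: Moves the arm, as the interface text tells. Its arguments: {"type":"object","properties":{"steps":{"type":"array"}},"required":["steps"]}

```bash
mkdir -p pics
cat > h.py <<'E'
from workcell import manip
import numpy as np, cv2
def ray(p,uv):
    d=np.linalg.inv(p["mtx"])@np.array([uv[0],uv[1],1.]); V=np.array(p["view"]); R=V[:3,:3]; t=V[:3,3]
    return -R.T@t, R.T@d
def at_z(p,uv,z):
    o,d=ray(p,uv); return o+d*(z-o[2])/d[2]
def proj(p,X):
    V=np.array(p["view"]); c=V[:3,:3]@np.array(X)+V[:3,3]; u=p["mtx"]@c; return u[:2]/u[2]
def save(p,n): cv2.imwrite("pics/"+n,p["color"][:,:,::-1])
E
python3 - <<'E'
from h import *
np.set_printoptions(precision=1,suppress=True)
s=manip.state(); print(s["tcp_pos"],s["eef_rot"],s["time_s"])
Z=dict(blank=182,tailstock=80,centre_tip=182,handwheel_hub=182,lever_ball=195,lathe=0,tool_rest=80,spare_chuck=0,bowl=0,gouge=0,calipers=0)
for n in("top","side"):
    p=manip.capture(n); save(p,n+"0.png"); print(n,ray(p,(320,240)))
    for q in Z:
        for r in manip.place_of(p,q)[:3]: print(n,q,round(r["p"],2),np.array(r["location"]),at_z(p,r["location"],Z[q]))
E
```

```text
[153.1 605.3 230.1] [[-1.   0.2 -0. ]
 [ 0.2  1.  -0. ]
 [ 0.  -0.  -1. ]] 0.0
top (array([ 403.5,   30.6, 1166.1]), array([ 0.1, -0. , -1. ]))
top blank 0.57 [247. 211.] [534.5 144.3 182. ]
top tailstock 0.95 [158.5 363.2] [210.1 354.9  80. ]
top tailstock 0.71 [349.9 216.6] [531.  -80.4  80. ]
top centre_tip 0.84 [293.9 213.9] [526.7  46.8 182. ]
top centre_tip 0.81 [159.2 430.3] [ 97.4 321.8 182. ]
top centre_tip 0.54 [244.3 217.2] [521.6 150.  182. ]
top handwheel_hub 0.96 [396.1 211.6] [ 527.9 -167.2  182. ]
top handwheel_hub 0.75 [131.1 334.3] [286.9 380.1 182. ]
top handwheel_hub 0.36 [349.6 218.1] [515.9 -69.3 182. ]
top lever_ball 0.76 [378.8 241. ] [ 466.1 -126.8  195. ]
top lever_ball 0.53 [157.5 346.9] [262.5 322.9 195. ]
top lathe 0.63 [261.4 222. ] [530.8 130.2   0. ]
top tool_rest 0.69 [247.2 218.9] [529.8 155.8  80. ]
top spare_chuck 0.96 [392.1 273.9] [ 397.2 -188.5    0. ]
top bowl 0.58 [447.1 281.9] [ 375.  -323.3    0. ]
top gouge 0.71 [233.8 296. ] [351.4 198.8   0. ]
top gouge 0.48 [296.  211.2] [556.2  44.5   0. ]
top gouge 0.31 [379.1 158.3] [ 686.3 -165.9    
[... 295 characters left out ...]
p 0.56 [328.3 213.9] [536.4  45.3 182. ]
side handwheel_hub 0.66 [373.4 253.7] [ 521.8 -182.6  182. ]
side handwheel_hub 0.66 [198.  198.4] [259.2 314.7 182. ]
side handwheel_hub 0.52 [328.5 329.9] [ 282.  -359.8  182. ]
side lever_ball 0.7 [197.  206.2] [232.7 243.4 195. ]
side lever_ball 0.55 [343.4 239.5] [ 483.6 -108.4  195. ]
side lathe 0.86 [307.7 253.8] [527.7 143.3   0. ]
side lathe 0.34 [247.6 259.1] [356.  208.7   0. ]
side tool_rest 0.95 [308.1 228.3] [537.9 158.6  80. ]
side spare_chuck 0.73 [328.1 325.5] [ 404.3 -171.3    0. ]
side bowl 0.72 [352.5 368.6] [ 373.6 -323.6    0. ]
side gouge 0.66 [246.4 259.3] [352.4 209.5   0. ]
side calipers 0.48 [310.  304.8] [407.  -76.8   0. ]
```

View pics/top0.png

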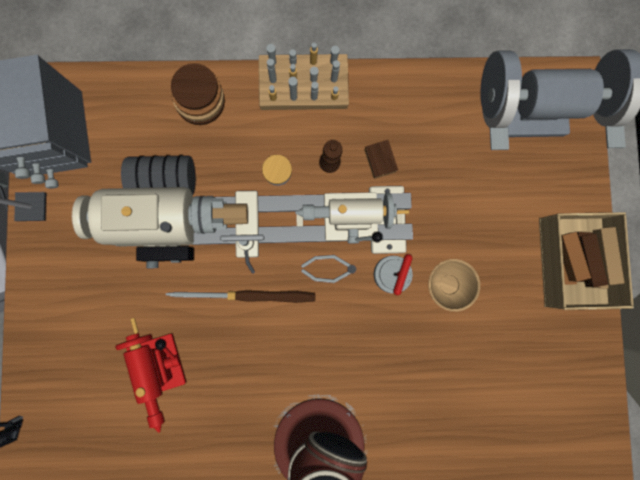

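View pics/side0.png

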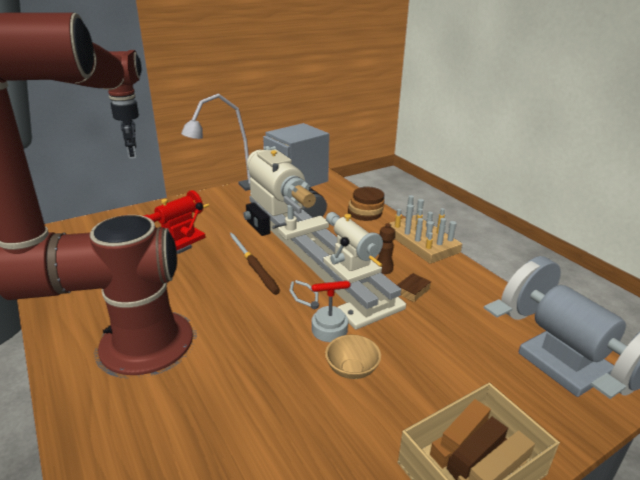

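The top view shows the cream tailstock, with its hub at about (396,212), its tip at about (296,213), and the wood's end at about (247,213). The red look-alike is far away, at lower left. Next I'll work out yaw, blank end and tip more exactly.

Run:
```python
from h import *
from scipy.optimize import least_squares
np.set_printoptions(precision=1,suppress=True)
T=manip.capture("top"); S=manip.capture("side")
# stereo of points
for q,a,b in(("hub",(396.1,211.6),(373.4,253.7)),("tip",(293.9,213.9),(328.3,213.9)),("ball",(378.8,241),(343.4,239.5)),("blank",(247,211),(309.8,198.4))):
    r=least_squares(lambda X:np.r_[proj(T,X)-a,proj(S,X)-b],[530,0,180]); print(q,r.x,r.fun)
# bed way edges in top view
for uv in((260,196),(410,194),(270,242),(410,241)): print(uv,at_z(T,uv,80))
c=cv2.resize(T["color"][180:260,200:420],None,fx=3.6,fy=3.6,interpolation=cv2.INTER_CUBIC); cv2.imwrite("pics/topc.png",c[:,:,::-1])
d=cv2.resize(S["color"][170:290,270:420],None,fx=5,fy=5,interpolation=cv2.INTER_CUBIC); cv2.imwrite("pics/sidec.png",d[:,:,::-1])
```

```text
hub [ 530.2 -169.9  172. ] [ 0.3 -0.5 -0.6  0.1]
tip [529.5  45.2 183.3] [ 0.8 -1.4 -2.1  0.2]
ball [ 467.3 -125.8  208.4] [ 0.6 -1.  -1.4  0.2]
blank [533.9 143.5 188.3] [ 0.1 -0.1 -0.2  0. ]
(260, 196) [582.4 126.   80. ]
(410, 194) [ 581.4 -221.6   80. ]
(270, 242) [475.7 104.2  80. ]
(410, 241) [ 472.2 -217.4   80. ]
```

View pics/topc.png

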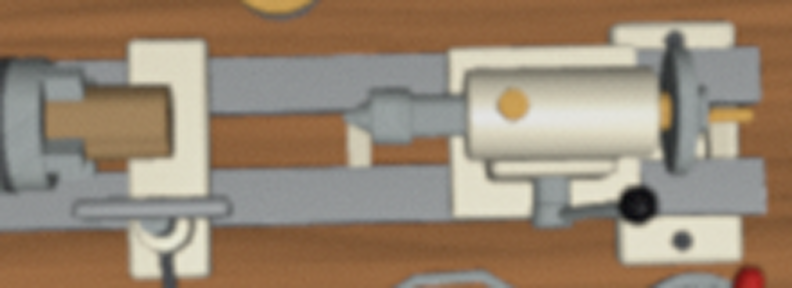

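View pics/sidec.png

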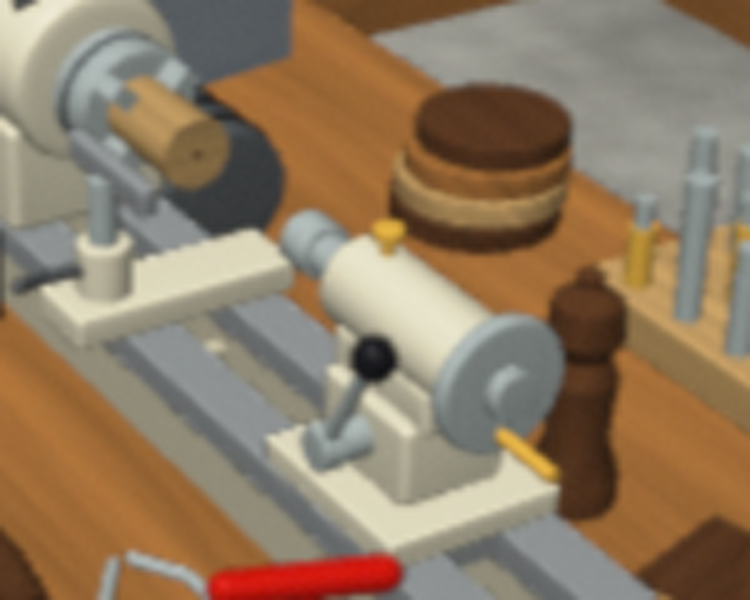

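Run:
```python
from h import *
s=manip.state(); R=np.array(s["eef_rot"]); a=np.arctan2(R[1,0],-R[0,0]); print(np.degrees(a),s["tcp_pos"],s["time_s"])
p=np.array(s["tcp_pos"])
for X in([528,-225,330],): print(R.T@(np.array(X)-p))
```

```text
14.196896154906845 [153.28956571 605.88917567 231.30355089] 1.3
[-567.04527692 -713.61497392  -98.68659384]
```

Request:
drive_tool:
  steps: [0, 0, -50, -7, 0, 0, 0, -100, -14.2, 0, 0, 0, -100, -14.2, 0]

```text
time_s: 1.68
tcp_pos: [154.0, 607.9, 338.2]
eef_rot: [[-1.0, -0.0, 0.004], [-0.0, 1.0, 0.01], [-0.004, 0.01, -1.0]]
force: [-0.9, 0.4, -0.7]
grip_width: 32.4
gripper_force: 0.0
```

Request:
drive_tool:
  steps: [-24, -52, 0, 0, 0, -48, -104, 0, 0, 0, -72, -156, 0, 0, 0, -96, -208, 0, 0, 0, -120, -260, 0, 0, 0, -144, -312, 0, 0, 0, -168, -364, 0, 0, 0, -192, -416, 0, 0, 0]

```text
time_s: 2.68
tcp_pos: [345.5, 188.2, 330.5]
eef_rot: [[-1.0, 0.0, -0.0], [0.0, 1.0, -0.0], [0.0, -0.0, -1.0]]
force: [0.7, 0.1, -0.1]
grip_width: 0.2
gripper_force: 0.0
```

Request:
drive_tool:
  steps: [-24, -52, 0, 0, 0, -48, -104, 0, 0, 0, -72, -156, 0, 0, 0, -96, -208, 0, 0, 0, -120, -260, 0, 0, 0, -144, -312, 0, 0, 0, -168, -364, 0, 0, 0, -183, -416, 0, 0, 0]

```text
time_s: 3.68
tcp_pos: [528.7, -227.8, 329.9]
eef_rot: [[-1.0, 0.001, -0.001], [0.001, 1.0, 0.001], [0.001, 0.001, -1.0]]
force: [0.6, 0.4, -0.2]
grip_width: -0.1
gripper_force: 0.0
```

Request:
drive_tool:
  steps: [0, 0, 0, 0, 0, 0, 0, 0, 0, 0, 0, 0, 0, 0, 0]

```text
time_s: 4.05
tcp_pos: [528.2, -225.0, 331.3]
eef_rot: [[-1.0, -0.001, 0.0], [-0.001, 1.0, 0.0], [-0.0, 0.0, -1.0]]
force: [-1.1, 0.2, 1.1]
grip_width: -0.2
gripper_force: 0.0
```

Descend to z≈175 and approach the hub (face at about y = -168).

Request:
drive_tool:
  steps: [0, 0, 50, 0, 0, 0, 0, 100, 0, 0, 0, 0, 135, 0, 0, 0, 0, 156, 0, 0, 0, 0, 156, 0, 0, 0, 15, 156, 0, 0, 0, 25, 156, 0, 0, 0, 30, 156, 0, 0]

```text
time_s: 5.05
tcp_pos: [529.0, -195.4, 176.7]
eef_rot: [[-1.0, -0.001, 0.002], [-0.001, 1.0, -0.001], [-0.002, -0.001, -1.0]]
force: [-0.3, -0.8, -0.3]
grip_width: -0.4
gripper_force: 0.0
```

Request:
drive_tool:
  steps: [0, 3, 0, 0, 0, 0, 6, 0, 0, 0, 0, 9, 0, 0, 0, 0, 12, 0, 0, 0, 0, 15, 0, 0, 0, 0, 18, 0, 0, 0, 0, 21, 0, 0, 0, 0, 24, 0, 0, 0]

```text
time_s: 6.05
tcp_pos: [528.9, -174.7, 176.5]
eef_rot: [[-1.0, 0.001, 0.002], [0.001, 1.0, -0.006], [-0.002, -0.006, -1.0]]
force: [0.6, -8.8, 1.3]
grip_width: 0.1
gripper_force: 4.3
```

Request:
drive_tool:
  steps: [0, 5, 0, 0, 0, 0, 10, 0, 0, 0, 0, 15, 0, 0, 0, 0, 20, 0, 0, 0, 0, 25, 0, 0, 0, 0, 30, 0, 0, 0, 0, 35, 0, 0, 0, 0, 40, 0, 0, 0]

```text
time_s: 7.05
tcp_pos: [528.9, -134.6, 176.5]
eef_rot: [[-1.0, 0.001, 0.002], [0.001, 1.0, -0.006], [-0.002, -0.006, -1.0]]
force: [-1.0, -10.3, 1.8]
grip_width: 0.2
gripper_force: 4.3
```

Request:
drive_tool:
  steps: [0, 5, 0, 0, 0, 0, 10, 0, 0, 0, 0, 15, 0, 0, 0, 0, 20, 0, 0, 0, 0, 24, 0, 0, 0, 0, 27, 0, 0, 0, 0, 30, 0, 0, 0, 0, 30, 0, 0, 0]

```text
time_s: 8.05
tcp_pos: [528.9, -104.1, 176.5]
eef_rot: [[-1.0, 0.001, 0.002], [0.001, 1.0, -0.005], [-0.002, -0.005, -1.0]]
force: [-0.3, -7.4, 2.2]
grip_width: 0.0
gripper_force: 3.6
```

Run:
```python
from h import *
T=manip.capture("top"); print(manip.state()["tcp_pos"])
for q in("centre_tip","blank"): print(q,[(round(r["p"],2),np.round(r["location"],1),np.round(at_z(T,r["location"],182),1)) for r in manip.place_of(T,q)[:3]])
c=cv2.resize(T["color"][180:260,200:420],None,fx=3.6,fy=3.6,interpolation=cv2.INTER_CUBIC); cv2.imwrite("pics/topc2.png",c[:,:,::-1])
```

```text
[ 528.93111805 -104.16083326  176.49057993]
centre_tip [(0.92, array([160.9, 430.3]), array([ 97.3, 318.4, 182. ])), (0.6, array([260. , 214.2]), array([527.3, 117.4, 182. ])), (0.4, array([260.1, 219.9]), array([515.4, 117.3, 182. ]))]
blank [(0.84, array([246.7, 211.3]), array([533.9, 145. , 182. ]))]
```

View pics/topc2.png

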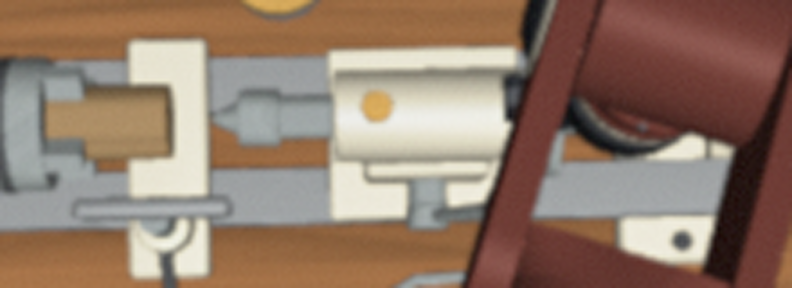

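The tip is at crop column ~210 and the wood's end at ~172, so about 23–27 mm remains. I'll go on more slowly.

Request:
drive_tool:
  steps: [0, 3, 0, 0, 0, 0, 6, 0, 0, 0, 0, 9, 0, 0, 0, 0, 11, 0, 0, 0, 0, 13, 0, 0, 0, 0, 15, 0, 0, 0, 0, 16, 0, 0, 0, 0, 17, 0, 0, 0]

```text
time_s: 9.2
tcp_pos: [529.0, -87.7, 176.5]
eef_rot: [[-1.0, 0.001, 0.002], [0.001, 1.0, -0.006], [-0.002, -0.006, -1.0]]
force: [0.3, -9.7, 2.0]
grip_width: 0.0
gripper_force: 4.4
```

Request:
drive_tool:
  steps: [0, 1, 0, 0, 0, 0, 2, 0, 0, 0, 0, 3, 0, 0, 0, 0, 4, 0, 0, 0]

```text
time_s: 9.7
tcp_pos: [529.0, -83.7, 176.5]
eef_rot: [[-1.0, 0.001, 0.002], [0.001, 1.0, -0.006], [-0.002, -0.006, -1.0]]
force: [-0.4, -9.8, 1.7]
grip_width: 0.2
gripper_force: 4.4
```

Request:
drive_tool:
  steps: [0, 1, 0, 0, 0, 0, 2, 0, 0, 0]

```text
time_s: 9.95
tcp_pos: [528.9, -81.7, 176.5]
eef_rot: [[-1.0, 0.001, 0.002], [0.001, 1.0, -0.006], [-0.002, -0.006, -1.0]]
force: [-0.5, -9.8, 2.3]
grip_width: -0.1
gripper_force: 4.4
```

Request:
drive_tool:
  steps: [0, 1, 0, 0, 0, 0, 2, 0, 0, 0]

```text
time_s: 10.2
tcp_pos: [529.0, -79.7, 176.5]
eef_rot: [[-1.0, 0.001, 0.002], [0.001, 1.0, -0.006], [-0.002, -0.006, -1.0]]
force: [-1.0, -10.6, 2.0]
grip_width: 0.1
gripper_force: 4.8
```

Request:
drive_tool:
  steps: [0, 1, 0, 0, 0, 0, 2, 0, 0, 0]

```text
time_s: 10.45
tcp_pos: [529.0, -79.5, 176.6]
eef_rot: [[-1.0, 0.001, 0.002], [0.001, 1.0, -0.01], [-0.002, -0.01, -1.0]]
force: [0.0, -17.9, 1.1]
grip_width: 0.1
gripper_force: 7.5
```

Run:
```python
from h import *
T=manip.capture("top"); S=manip.capture("side"); print(manip.state()["force"])
c=cv2.resize(T["color"][185:240,210:300],None,fx=8,fy=8,interpolation=cv2.INTER_CUBIC)
cv2.imwrite("pics/c3.png",c[:,:,::-1])
```

```text
[ -0.62342276 -15.15124144   0.70922166]
```

View pics/c3.png

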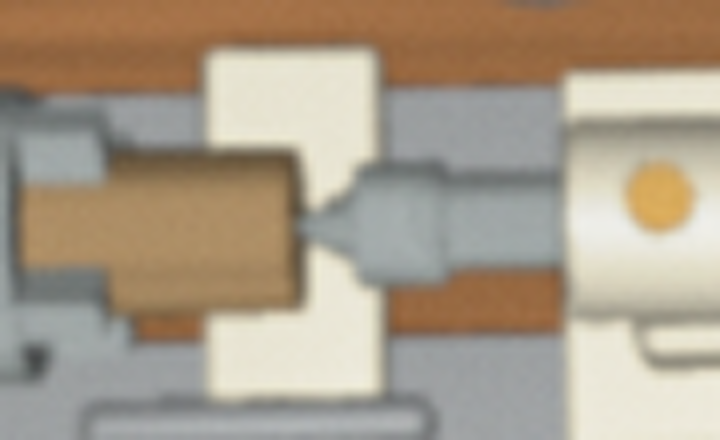

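The picture shows the point meeting the wood's end at crop (300,222), and the force rose as motion stopped. Contact is confirmed, so I'll back off and go round to the lever.

Request:
drive_tool:
  steps: [0, -4, 0, 0, 0, 0, -20, 0, 0, 0, 0, -30, -20, 0, 0, 0, -30, -70, 0, 0, 40, -20, -80, 0, 0, 60, -10, -80, 0, 0, 60, -8, -80, 0, 0, 60, -8, -80, 0, 0]

```text
time_s: 11.55
tcp_pos: [468.8, -83.3, 255.9]
eef_rot: [[-1.0, -0.0, 0.001], [-0.0, 1.0, -0.0], [-0.001, -0.0, -1.0]]
force: [-0.3, -0.9, -0.8]
grip_width: 0.2
gripper_force: 0.0
```

Run:
```python
from h import *
S=manip.capture("side"); T=manip.capture("top"); print(manip.state()["tcp_pos"])
for p in(S,T):
  for q in("lever_ball","handwheel_hub"): print(q,[(round(r["p"],2),np.round(r["location"],1),np.round(at_z(p,r["location"],198 if q[0]=="l" else 182),1)) for r in manip.place_of(p,q)[:3]])
print(proj(S,[473,-23,198]),proj(T,[473,-23,198]))
c=cv2.resize(S["color"][150:290,260:420],None,fx=4,fy=4,interpolation=cv2.INTER_CUBIC)
cv2.imwrite("pics/c4.png",c[:,:,::-1])
```

```text
[468.80197655 -83.37385729 255.34342282]
lever_ball [(0.66, array([200.3, 205.2]), array([240.9, 239. , 198. ])), (0.47, array([323.3, 221.6]), array([485.8,  -9.9, 198. ]))]
handwheel_hub [(0.75, array([196.9, 200.5]), array([251.9, 303.2, 182. ])), (0.7, array([346.6, 236.3]), array([512. , -81.3, 182. ])), (0.31, array([331.1, 331.1]), array([ 284.4, -365.3,  182. ]))]
lever_ball [(0.64, array([158.8, 347.7]), array([261.3, 319.4, 198. ]))]
handwheel_hub [(0.87, array([348.6, 209.5]), array([534.1, -67.7, 182. ])), (0.62, array([131.6, 334.6]), array([286.2, 379.1, 182. ]))]
[321.75969221 224.89614486] [328.34362012 238.43828458]
```

View pics/c4.png

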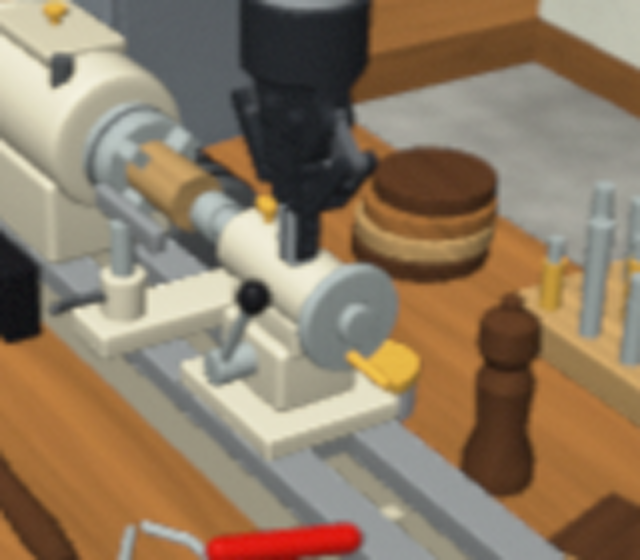

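The ball is at side pixel (323,224), where predicted. The finger is behind it and clear of the wheel, so I'll descend and push.

Request:
drive_tool:
  steps: [0, 0, 30, 0, 0, 0, 0, 55, 0, 0, 0, 0, 71, 0, 0, 0, 0, 71, 0, 0, 0, 8, 71, 0, 0, 0, 16, 71, 0, 0, 0, 24, 71, 0, 0, 0, 29, 71, 0, 0]

```text
time_s: 12.85
tcp_pos: [468.5, -53.4, 184.7]
eef_rot: [[-1.0, -0.001, 0.001], [-0.001, 1.0, -0.0], [-0.001, -0.0, -1.0]]
force: [-0.4, -0.0, 0.3]
grip_width: 0.2
gripper_force: 0.0
```

Request:
drive_tool:
  steps: [0, 4, 0, 0, 0, 0, 8, 0, 0, 0, 0, 12, 0, 0, 0, 0, 16, 0, 0, 0, 0, 20, 0, 0, 0, 0, 24, 0, 0, 0, 0, 28, 0, 0, 0, 0, 32, 0, 0, 0]

```text
time_s: 13.85
tcp_pos: [468.1, -21.6, 184.0]
eef_rot: [[-1.0, -0.0, -0.001], [-0.0, 1.0, 0.0], [0.001, 0.0, -1.0]]
force: [0.1, -3.0, 1.9]
grip_width: -0.2
gripper_force: 1.2
```

Request:
drive_tool:
  steps: [0, 4, 0, 0, 0, 0, 8, 0, 0, 0, 0, 12, 0, 0, 0, 0, 16, 0, 0, 0, 0, 20, 0, 0, 0, 0, 24, 0, 0, 0, 0, 28, 0, 0, 0, 0, 32, 0, 0, 0]

```text
time_s: 14.85
tcp_pos: [468.2, 10.2, 184.2]
eef_rot: [[-1.0, -0.0, -0.0], [-0.0, 1.0, 0.0], [0.0, 0.0, -1.0]]
force: [0.7, -1.0, 0.7]
grip_width: -0.2
gripper_force: 0.7
```

Request:
drive_tool:
  steps: [0, 4, 0, 0, 0, 0, 8, 0, 0, 0, 0, 12, 0, 0, 0, 0, 16, 0, 0, 0, 0, 19, 0, 0, 0, 0, 22, 0, 0, 0, 0, 24, 0, 0, 0]

```text
time_s: 15.72
tcp_pos: [468.3, 34.0, 184.2]
eef_rot: [[-1.0, -0.0, -0.0], [-0.0, 1.0, -0.0], [0.0, -0.0, -1.0]]
force: [-0.7, -3.0, -2.2]
grip_width: 0.3
gripper_force: 1.2
```

Request:
drive_tool:
  steps: [0, 1.5, 0, 0, 0, 0, 3, 0, 0, 0, 0, 4.5, 0, 0, 0]

```text
time_s: 16.1
tcp_pos: [468.3, 38.3, 184.2]
eef_rot: [[-1.0, 0.0, -0.0], [0.0, 1.0, -0.0], [0.0, -0.0, -1.0]]
force: [-0.1, -3.1, -3.2]
grip_width: 0.0
gripper_force: 1.5
```

Request:
drive_tool:
  steps: [0, 1, 0, 0, 0, 0, 2, 0, 0, 0]

```text
time_s: 16.35
tcp_pos: [468.3, 40.4, 184.2]
eef_rot: [[-1.0, 0.0, -0.0], [0.0, 1.0, -0.0], [0.0, -0.0, -1.0]]
force: [-0.5, -4.2, -2.0]
grip_width: -0.1
gripper_force: 1.6
```

Request:
drive_tool:
  steps: [0, 1, 0, 0, 0, 0, 2, 0, 0, 0]

```text
time_s: 16.6
tcp_pos: [468.3, 42.2, 184.4]
eef_rot: [[-1.0, -0.0, -0.0], [-0.0, 1.0, -0.001], [0.0, -0.001, -1.0]]
force: [-0.4, -5.6, -2.3]
grip_width: 0.2
gripper_force: 2.6
```

Request:
drive_tool:
  steps: [0, 1, 0, 0, 0, 0, 2, 0, 0, 0]

```text
time_s: 16.85
tcp_pos: [468.3, 42.7, 184.3]
eef_rot: [[-1.0, 0.0, -0.0], [0.0, 1.0, -0.005], [0.0, -0.005, -1.0]]
force: [-1.5, -11.2, -2.0]
grip_width: 0.0
gripper_force: 5.5
```

Request:
drive_tool:
  steps: [0, 1, 0, 0, 0, 0, 2, 0, 0, 0]

```text
time_s: 17.1
tcp_pos: [468.3, 43.1, 184.3]
eef_rot: [[-1.0, 0.001, -0.001], [0.001, 1.0, -0.009], [0.0, -0.009, -1.0]]
force: [-0.3, -16.4, -1.6]
grip_width: -0.0
gripper_force: 8.3
```

Request:
drive_tool:
  steps: [0, 1, 0, 0, 0, 0, 2, 0, 0, 0, 0, 2, 0, 0, 0]

```text
time_s: 17.48
tcp_pos: [468.3, 43.5, 184.3]
eef_rot: [[-1.0, 0.002, -0.001], [0.002, 1.0, -0.012], [0.001, -0.012, -1.0]]
force: [-1.4, -20.2, -2.2]
grip_width: -0.1
gripper_force: 10.4
```

Request:
drive_tool:
  steps: [0, -5, 0, 0, 0, 0, -20, 0, 0, 0, 5, -30, -30, 0, 0, 20, -50, -80, 0, 0, 60, -90, -120, 0, 0, 110, -130, -120, 0, 0, 150, -170, -120, 0, 0, 150, -170, -120, 0, 0]

```text
time_s: 18.48
tcp_pos: [316.7, -124.1, 305.5]
eef_rot: [[-1.0, 0.008, 0.004], [0.008, 1.0, -0.001], [-0.004, -0.001, -1.0]]
force: [0.7, 1.1, -0.1]
grip_width: 0.4
gripper_force: 0.0
```

Run:
```python
from h import *
S=manip.capture("side"); T=manip.capture("top"); print(manip.state()["tcp_pos"],manip.state()["force"])
for n,p in(("S",S),("T",T)):
  for q in("lever_ball","centre_tip","blank"): print(n,q,[(round(r["p"],2),np.round(r["location"],1)) for r in manip.place_of(p,q)[:3]])
  for a in(1.2,1.1,1.0): print(a,proj(p,[473,20+85*np.sin(a-.6),125+85*np.cos(a-.6)]))
a=cv2.resize(S["color"][170:270,280:380],(400,400),interpolation=cv2.INTER_CUBIC)
b=cv2.resize(T["color"][185:285,230:330],(400,400),interpolation=cv2.INTER_CUBIC)
cv2.imwrite("pics/c5.png",np.hstack([a,b])[:,:,::-1])
```

```text
[ 318.35999677 -121.99761545  305.03808734] [-0.16071695  0.04575961 -0.55131302]
S lever_ball [(0.68, array([197.8, 204.8])), (0.45, array([306.7, 209.9]))]
S centre_tip [(0.74, array([306.2, 202.2]))]
S blank [(0.64, array([308.8, 199.2])), (0.55, array([327.1, 330. ])), (0.45, array([350.1, 234.1]))]
1.2 [304.28730245 211.6810708 ]
1.1 [305.61248087 211.30794036]
1.0 [307.02810044 211.23672796]
T lever_ball [(0.83, array([159.5, 345. ])), (0.66, array([284.4, 239.7]))]
T centre_tip [(0.95, array([159.2, 431.8])), (0.73, array([246.7, 210.7]))]
T blank [(0.59, array([245.2, 211.9]))]
1.2 [283.85701619 239.34059786]
1.1 [287.32896016 239.12229529]
1.0 [291.04145717 238.9247329 ]
```

View pics/c5.png

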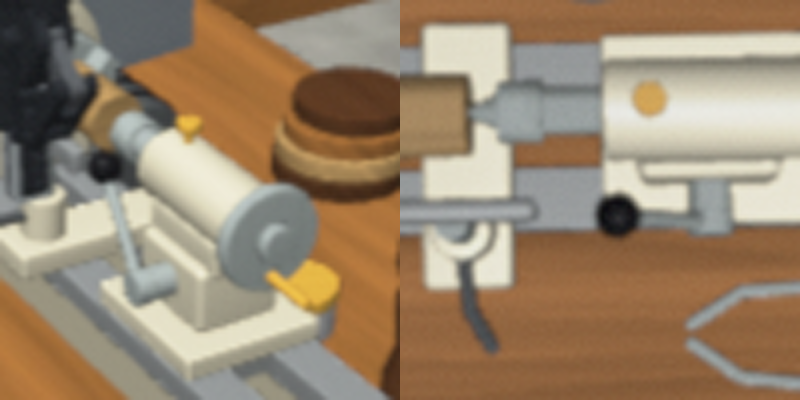

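The lever ball is at top pixel (284.5,239), which matches the 1.2 rad end stop, and the point still touches the wood at (247,213).

```bash
python3 -c "
from workcell import manip
print(manip.finish_job())"
```

```text
the job is handed in; nothing more can be done
None
```

The tailstock's point touches the wood and the clamp lever is at its end stop towards the headstock; I handed the job in at about 19 s, with the arm clear, and got no verdict back.

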